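Flip the sugar bowl shut and fold its clip down

ROBOT

A 6-joint arm with a two-finger parallel gripper is mounted at the origin on the work surface. World frame = base frame: x ahead of the robot, y to its left, z up, the work surface at z = 0. Lengths are in m, angles in rad, forces in N, time in s.
With the tool pointing down it reaches from about 0.375 to 0.975 m from the base axis. Payload 3.8 kg.
Tool frame: the origin (TCP) lies midway between the tips of the shut fingers; the grasp point (between the pads) lies 19 mm behind it; z points along the fingers, y is the direction in which the jaws open and shut (so a half turn about z gives the same grasp; the last joint's range is limited). The gripper opens to 85 mm and grips with 20 to 120 N. Pads are 22 mm wide; open, the fingers measure 114 mm over their backs; the gripper's body (76 mm by 85 mm) begins 54 mm behind the grasp point. The pads swing forward as they close: fully open they stand 13 mm farther back than shut.
Start: joints at [1.113, 0.264, 1.604, -0, 1.274, -0.037], TCP at [0.276, 0.616, 0.197] pointing down, gripper open.
Joint ranges: [-2.63, 2.63], [-0.94, 2.18], [0.31, 2.57], [-1.31, 4.45], [0, 2.66], [-2.55, 2.55]. Speed limits (rad/s): [2.57, 2.57, 3.14, 3.14, 3.14, 3.14].

INTERFACE

Orientations are given as a rotation vector (axis times angle).
In Python, from workcell import bot gives the robot as it stands.
- The arm moves only by the shell command python3 -m inch 'ROWS' [FORCE]. ROWS is JSON, a list of rows, each an object of numbers: "dx", "dy", "dz": the shift along the tool's x, y, z in m; "ax", "ay", "az": the turn, a rotation vector about the tool's x, y, z in degrees; "fingers": the opening, from -1 (shut) to 1 (fully open). A call has 1 to 20 rows; each row is the pose to reach, as a shift and turn from the pose measured when the call began, along the tool's axes at that moment; what a row does not reach only later rows make up. A row lasts 1/8 s, in which the tool goes at most 62.5 mm and 10.7 degrees, less where a joint would pass 70% of its speed; a pose out of reach is approached as far as the arm can. A call with a gripper value outside its range is refused whole. The fingers move at their own pace and stop on an object; FORCE is the grip in N (left out, the last holds). Time passes only in rows, so rows that repeat a pose let the fingers close. It gives the time, the measured TCP pose, the force and the opening at its end, in the units of the state.
- bot.read_state(): the state, without advancing time (a new reading comes with each control period).
- bot.read_camera(name): name is "side" or "top"; returns (picture, depth): 384x512x3 uint8, blue, green, red; 384x512 float32, m along the optical axis (not along the pixel's ray), 0 where there is no reading.
- bot.get_calibration(name): a dict with "intrinsics" (3x3 intrinsics, pixels), "distortion" ([k1, k2, p1, p2, k3] as OpenCV has them; the pictures are not rectified), "view" (4x4, takes a point from world to camera coordinates). Camera axes: x right, y down, z forward; pixel columns grow to the right and rows downward; lengths in m; the calibration is good to about 2 mm. A picture is of the moment at which its call begins. get_calibration takes no time and is no camera call.
- bot.finish_job(): hands the job in, once; it reports no verdict.
Trained networks look in the newest picture that a camera, given by its name, has taken for a name from the list of things; names that differ only in an ending like _2 or _b are one class to them, and where a whole thing is asked for, a point or a joint stands for the part that bears it (a point fixed in the world has none). Each returns a list of dicts, best first, with "p" (0 to 1); they miss things now and then, are a little off and sometimes report something else, mostly with a low value. They report only what shows in the picture. A call takes as long as a camera call. They do not tell look-alikes from the thing itself.
- bot.masks_of(camera, thing): "region" (384x512 bool, what is visible of it) and "box" ([left, top, right, bottom] in pixels, round what is visible of it).
The state is a dict: "time": time; "q": joint angles; "joint_vel": joint speeds; "joint_torque": joint torques, N m; "tool_pos": TCP position; "tcp_rot": TCP orientation; "wrist_force": force on the tool from outside, world axes, zero at the start; "torque": the same for the moment, N m; "width": opening from 0.0 (shut) to 1.0 (fully open).
Only numpy, scipy, OpenCV 4.12 (cv2) and the standard library are available. Lean on these libraries where they do the work, as an engineer would, in place of code of your own. Each camera call takes 0.05 s, during which the arm holds its last target. There are 200 camera calls.

TASK

The sugar bowl on the tray was left open. With the fingertips only, push on the outside of its lid to flip it over until it is fully shut, and then push the lid's clip down flat against the side of the bowl. Do not take hold of anything or touch the inside of the lid, do not lift, tip or push the bowl out of its place, and leave the shakers, the jar and the grinder standing as they are.

Things in the scene. Friction and masses are not known exactly. Their poses are not given: they have to be found in the camera images.
- bowl: White ceramic sugar bowl, round, 104 mm across at the rim and 78 mm high, about 0.8 kg, standing loose on the tray. Origin at the centre of its underside. Its z is up; its +x side carries the lid's hinge and its -x side (turned roughly towards the robot) a small catch where the clip comes to lie.
- lid_hinge (a point): Middle of the lid's hinge axis, fixed to the bowl at (60, 0, 80) mm in the bowl's frame; the hinge axis runs along the bowl's y.
- lid (a joint): Angle of the round flat aluminium lid (108 mm across, 7 mm thick) about its hinge, rad: 0 is fully shut (lid level on the rim), pi/2 is upright, above that it leans back away from the robot, stop at 2.0. The hinge is stiff (0.09 N m): the lid stays wherever it is left and must be pushed the whole way. Starts wide open. With the lid upright its outside faces the bowl's +x, away from the robot.
- lid_edge (a point): Point on the outside (top when shut) face of the lid at its free edge, 112 mm from the hinge axis along the lid and 7 mm to the outer side of the hinge plane. The point's frame turns with the lid: its z points out of the lid's outside, its x back along the lid to the hinge, its y along the hinge axis. At joint value 0 the frame is parallel to the bowl's.
- clip_hinge (a point): Middle of the clip's hinge axis (parallel to the lid's hinge), on the lid's free edge, 121 mm from the lid's hinge axis along the lid and 3 mm to the outer side; it moves with the lid. With the lid shut it is at (-61, 0, 83) mm in the bowl's frame.
- clip (a joint): Angle of the clip, a steel flap 40 mm wide, 26 mm long from its hinge and 3 mm thick, rad, measured from the lid: 0 is fully down (square to the lid, hanging flat along the bowl's side when the lid is shut), pi/2 would be in line with the lid, straight out from the bowl. Starts between 0.8 and 1.25 and stays wherever it is left (stiff, 0.02 N m). To fold it down its outer face is pushed down and then in towards the bowl.
- seal: Black rubber disc, 86 mm across and 4 mm thick, on the lid's inside. Its frame is at the lid's hinge axis and turns with the lid. The fingers must not touch it.
- tray: Red painted metal tray, fixed, 300 mm by 470 mm (its x by y), floor 4 mm thick, rim 18 mm high. Origin at the centre of its underside. The bowl stands near its middle, two bystanders towards either end.
- shaker_short: Brushed aluminium shaker, 42 mm across, 75 mm high. Origin at the centre of its underside, z up. A bystander standing loose on the tray.
- shaker_tall: Brushed aluminium shaker, 42 mm across, 95 mm high. Origin at the centre of its underside, z up. A bystander standing loose on the tray.
- jar: Glass cinnamon jar with wooden stopper, 56 mm across, 94 mm high. Origin at the centre of its underside, z up. A bystander standing loose on the tray.
- grinder: Dark wooden salt grinder with steel ratchet collar, 54 mm across, 133 mm high. Origin at the centre of its underside, z up. A bystander standing loose on the tray.
Things that resemble listed ones, but are neither listed nor needed, are in the scene too. There is more than one size of the bowl; the job needs the smallest.

How it is judged:
On the way, in this order (a step that is already met when the one before it is completed fails the run):
1. the lid has been flipped fully shut (value of joint lid below 0.04 rad), for 0.2 s.
2. the clip has been folded down with the lid shut (value of joint clip below 0.15 rad and value of joint lid below 0.04 rad), for 0.2 s.
At the end, for the whole second after the job is handed in: Lid shut (joint below 0.04 rad), clip down (joint below 0.15 rad), bowl at rest, upright within 0.1 rad and within 30 mm of where it started; shakers, jar and grinder upright within 0.15 rad and within 20 mm of where they started (all of step 2 and distance of bowl from where it was at the start of the episode below 0.03 m and angle between bowl's own z axis and vertical below 0.1 rad and linear speed of bowl below 0.02 m/s and distance of each of shaker_short, shaker_tall, jar, grinder from where it was at the start of the episode below 0.02 m and angle between each of shaker_short, shaker_tall, jar, grinder's own z axis and vertical below 0.15 rad); the robot touches nothing.
It fails at once if the bowl is lifted (over 10 mm) off the tray (height (world z) of bowl above 0.014 m).
It fails at once if the bowl is tipped by more than 0.2 rad (angle between bowl's own z axis and vertical above 0.2 rad).
It fails at once if the bowl is pushed more than 30 mm out of its place (distance of bowl from where it was at the start of the episode above 0.03 m).
It fails at once if the fingers touch the inside of the lid (taking hold of it, or pulling from within) (contact force between the fingers and seal above 0.3 N).
It fails at once if a shaker, the jar or the grinder is moved more than 20 mm or tipped (distance of any of shaker_short, shaker_tall, jar, grinder from where it was at the start of the episode above 0.02 m or angle between any of shaker_short, shaker_tall, jar, grinder's own z axis and vertical above 0.3 rad).
It also fails if it takes over 51 s, if anything falls off the work surface, if the arm or the gripper's body presses on something with over 40 N, if the wrist force passes 120 N, or if a joint passes its speed limit or range.

## Working session

There is one attempt and no reset: what is moved stays moved. The work goes in short steps, Python scripts to look and compute and a shell command to move; the robot and the scene stay as the last step left them, time stands still between calls to the robot, and variables do not carry over. Pictures are saved under pics/ and viewed, about 8 in all and at most 12, crops included, and the job is handed in when it is done.

```bash
mkdir -p pics; cat > h.py <<'E'
import numpy as np, cv2
from workcell import bot
def pts(cam, depth, reg):
    c=bot.get_calibration(cam); K=np.array(c["intrinsics"]); d=np.array(c["distortion"]); V=np.array(c["view"])
    v,u=np.nonzero(reg&(depth>0)); z=depth[v,u]
    n=cv2.undistortPoints(np.stack([u,v],1).astype(float)[:,None],K,d)[:,0]
    P=np.c_[n*z[:,None],z]
    return (P-V[:3,3])@V[:3,:3], u, v
def proj(cam,P):
    c=bot.get_calibration(cam); V=np.array(c["view"])
    return cv2.projectPoints(np.atleast_2d(P).astype(float),cv2.Rodrigues(V[:3,:3])[0],V[:3,3],np.array(c["intrinsics"]),np.array(c["distortion"]))[0][:,0]
E
python3 - <<'E'
from h import *
for cam in ("side","top"):
    im,d=bot.read_camera(cam); cv2.imwrite(f"pics/{cam}0.png",im); np.savez(f"{cam}0.npz",im=im,d=d)
    for t in ("bowl","lid","clip","shaker_short","shaker_tall","jar","grinder","tray"):
        for m in bot.masks_of(cam,t):
            if m["p"]<.3: continue
            P,u,v=pts(cam,d,m["region"])
            if len(P)<5: continue
            print(cam,t,round(m["p"],2),[int(x) for x in m["box"]],np.round(np.median(P,0),3),np.round(np.percentile(P,2,0),3),np.round(np.percentile(P,98,0),3))
    print(cam,np.linalg.inv(bot.get_calibration(cam)["view"])[:3,3])
print(bot.read_state())
E
```

```text
side bowl 0.98 [93, 154, 172, 222] [0.266 0.227 0.104] [0.207 0.197 0.008] [0.343 0.339 0.123]
side bowl 0.69 [294, 128, 351, 234] [ 0.622 -0.005  0.083] [ 0.529 -0.073  0.021] [0.659 0.044 0.215]
side bowl 0.64 [201, 121, 258, 180] [0.544 0.29  0.104] [0.5   0.244 0.008] [0.627 0.393 0.123]
side bowl 0.47 [381, 216, 416, 272] [ 0.615 -0.221  0.064] [ 0.606 -0.237  0.006] [ 0.649 -0.191  0.098]
side lid 0.79 [200, 125, 256, 159] [0.571 0.307 0.121] [ 0.5    0.242 -0.   ] [0.735 0.581 0.123]
side lid 0.65 [306, 123, 353, 182] [0.638 0.006 0.151] [ 0.615 -0.035  0.088] [0.666 0.054 0.223]
side lid 0.56 [96, 154, 171, 193] [0.281 0.253 0.122] [0.208 0.193 0.083] [0.347 0.347 0.123]
side clip 0.7 [152, 166, 171, 189] [0.326 0.205 0.104] [0.305 0.191 0.084] [0.349 0.221 0.12 ]
side clip 0.62 [240, 138, 259, 157] [0.586 0.247 0.104] [0.526 0.155 0.082] [0.614 0.254 0.132]
side clip 0.55 [325, 120, 340, 137] [0.642 0.01  0.215] [ 0.63  -0.008 -0.372] [1.844 1.173 0.228]
side shaker_short 0.56 [344, 248, 378, 294] [ 0.511 -0.22   0.047] [ 0.502 -0.231  0.003] [ 0.567 -0.18   0.079]
side shak
[... 2002 characters left out ...]
3 0.019]
top [0.29478869 0.05252905 1.03854742]
{'time': 0.9, 'q': array([ 1.11308995e+00,  2.63846959e-01,  1.60398120e+00,  1.30694508e-06,
        1.27369387e+00, -3.68684499e-02]), 'joint_vel': array([-0.00034068,  0.00015673, -0.00023999, -0.00263126, -0.00032563,
       -0.00128046]), 'joint_torque': array([-3.18438542e-04, -5.15052187e+01, -3.67728603e+01, -1.94166896e-04,
        6.80081703e-04,  6.35915171e-06]), 'tool_pos': array([0.27574095, 0.61612144, 0.19692567]), 'tcp_rot': array([6.56180555e-01, 3.07228424e+00, 1.08045037e-04]), 'wrist_force': array([ 0.38134281, -0.63086599,  0.83975713]), 'torque': array([-0.0375496 ,  0.00814042, -0.03510446]), 'width': 0.9970143145651085}
```

```bash
python3 -c "
import cv2,numpy as np
a=cv2.imread('pics/side0.png');b=cv2.imread('pics/top0.png');cv2.imwrite('pics/both.png',cv2.resize(np.vstack([a,b]),(400,600)) if 0 else np.hstack([cv2.resize(a,(400,300)),cv2.resize(b,(400,300))]))"
```

```text
(no output)
```

View pics/side0.png

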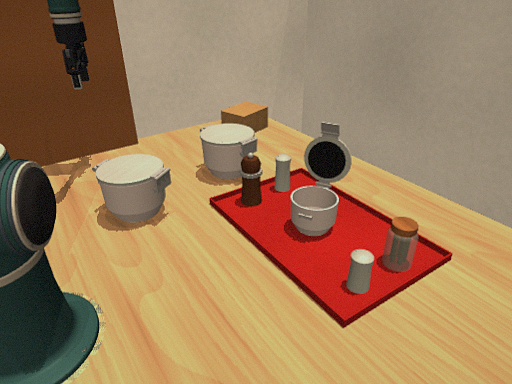

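View pics/top0.png

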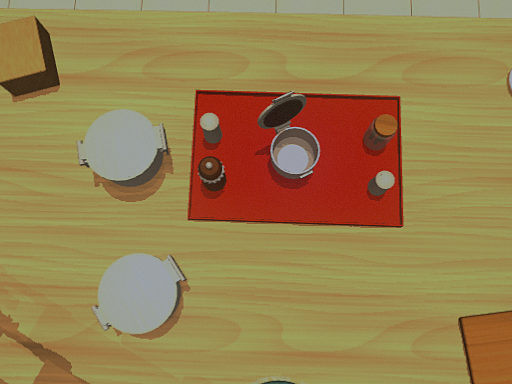

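The bowl is the open one on the tray (side 314,210; top 295,153). The look-alikes are two larger shut pots: side 135,187 / top 138,293 and side 229,150 / top 123,147. Next I fit its rim, lid plane and clip, and check in a crop.

```bash
python3 - <<'E'
from h import *
from scipy.optimize import least_squares
A=[]
for cam in ("side","top"):
    f=np.load(cam+"0.npz"); P,_,_=pts(cam,f["d"],np.ones((384,512),bool))
    A.append(P[(abs(P[:,0]-.61)<.12)&(abs(P[:,1])<.1)&(P[:,2]>.02)])
for n,P in zip(("side","top","both"),A+[np.vstack(A)]):
    R=P[(P[:,2]>.074)&(P[:,2]<.088)]
    r=np.hypot(*(R[:,:2]-[.595,-.015]).T)
    R=R[r<.075]
    s=least_squares(lambda p:np.hypot(R[:,0]-p[0],R[:,1]-p[1])-.050,[.595,-.015],loss="soft_l1",f_scale=.002)
    print(n,len(R),"rim",s.x,np.median(abs(s.fun)))
    L=P[(P[:,2]>.11)&(P[:,2]<.205)]
    c=L.mean(0); w=np.linalg.svd(L-c)[2][2]; w*=np.sign(w[0]); print(" lid n",len(L),c,"normal",w,"yaw",np.degrees(np.arctan2(w[1],w[0])),"tilt",np.degrees(np.arcsin(w[2])),"rms",np.std((L-c)@w), L.min(0),L.max(0))
    T=P[P[:,2]>.196]; T=T[np.argsort(T[:,2])]; print(" top",np.round(T[::max(1,len(T)//12)],3).tolist())
for n,(cam,b) in {"s":("side",(270,100,120,150)),"t":("top",(235,75,100,120))}.items():
    im=np.load(cam+"0.npz")["im"]; x,y,w,h=b
    cv2.imwrite(f"pics/c{n}.png",cv2.resize(im[y:y+h,x:x+w],None,fx=4 if n=="s" else 5,fy=4 if n=="s" else 5,interpolation=3))
a,b=cv2.imread("pics/cs.png"),cv2.imread("pics/ct.png")
cv2.imwrite("pics/crop.png",np.hstack([cv2.resize(a,(400,500)),cv2.resize(b,(400,500))]))
E
```

```text
side 449 rim [ 0.57899212 -0.02331428] 0.0013484551612728893
 lid n 1608 [0.63755383 0.00553747 0.15353507] normal [ 0.87457132  0.46721464 -0.12975166] yaw 28.1120829300318 tilt -7.455241670868269 rms 0.002272581537151969 [ 0.61094828 -0.03945004  0.11006412] [0.66728021 0.05758443 0.20474641]
 top [[0.639, 0.018, 0.196], [0.647, 0.004, 0.199], [0.644, 0.011, 0.202], [0.641, 0.021, 0.204], [0.64, 0.02, 0.207], [0.639, 0.019, 0.21], [0.639, 0.017, 0.212], [0.636, 0.017, 0.215], [0.643, 0.003, 0.218], [0.633, 0.024, 0.221], [0.645, -0.003, 0.224], [0.631, 0.022, 0.226], [0.645, -0.005, 0.229]]
top 445 rim [ 0.5814843  -0.01816864] 0.0016202106468047178
 lid n 981 [0.63782605 0.01353176 0.15909246] normal [ 0.88101102  0.45132181 -0.14187389] yaw 27.12502635223111 tilt -8.156294450539647 rms 0.0021748213830797324 [ 0.61367049 -0.0355811   0.11001926] [0.66899458 0.06027605 0.2048925 ]
 top [[0.654, -0.001, 0.196], [0.641, 0.017, 0.197], [0.638, 0.029, 0.199], [0.646, 0.01, 0.201], [0.638, 0.033, 0.204], [0.652, 0.011, 0.205], [0.648, 0.009, 0.206], [0.653, -0.002, 0.208], [0.644, 0.006, 0.225], [0.633, 0.026, 0.228], [0.638, 0.017, 0.228], [0.636, 0.023, 0.229], [0.642, 0.01, 0.229]]
both 894 rim [ 0.58017905 -0.02075152] 0.0023767538457113643
 lid n 2589 [0.63765698 0.0085666  0.15564083] normal [ 0.87930889  0.45472631 -0.1415622 ] yaw 27.345319387017337 tilt -8.138254109443324 rms 0.002717120802326393 [ 0.61094828 -0.03945004  0.11001926] [0.66899458 0.06027605 0.2048925 ]
 top [[0.654, -0.001, 0.196], [0.638, 0.027, 0.198], [0.642, 0.015, 0.201], [0.65, 0.002, 0.203], [0.642, 0.016, 0.205], [0.636, 0.019, 0.208], [0.636, 0.023, 0.211], [0.634, 0.021, 0.215], [0.639, 0.011, 0.219], [0.646, -0.008, 0.223], [0.641, 0.008, 0.226], [0.636, 0.019, 0.228], [0.641, -0.003, 0.229]]
```

View pics/crop.png

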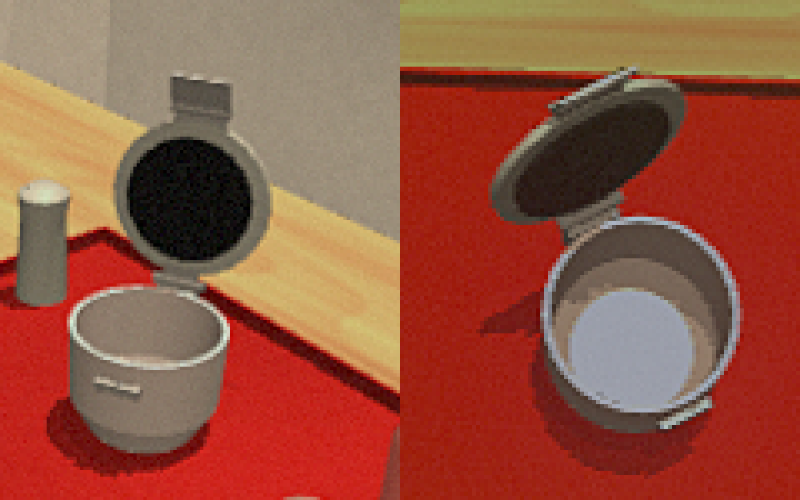

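The crop shows the small open bowl: clip at (200,95) on the lid's free edge, catch at (118,385) facing the robot, lid leaning slightly back. The fits agree: yaw is about 27.3° and lid about 98° (1.71 rad). The bowl centre is about (.581,-.020), which puts the hinge at (.634,.0075,.084).

I'll go high behind the lid with fingers shut and tool x along bowl +x.

```bash
python3 -m inch '[{"dz":-0.05,"fingers":-1},{"dx":-0.12,"dy":-0.07,"dz":-0.1,"az":25,"fingers":-1},{"dx":-0.3,"dy":-0.17,"dz":-0.1,"az":60,"fingers":-1},{"dx":-0.3,"dy":-0.17,"dz":-0.1,"az":60,"fingers":-1},{"dx":-0.3,"dy":-0.17,"dz":-0.1,"az":60,"fingers":-1},{"dx":-0.45,"dy":-0.25,"dz":-0.1,"az":95,"fingers":-1},{"dx":-0.45,"dy":-0.25,"dz":-0.1,"az":95,"fingers":-1},{"dx":-0.623,"dy":-0.35,"dz":-0.1,"az":128.6,"fingers":-1},{"dx":-0.623,"dy":-0.35,"dz":-0.1,"az":128.6,"fingers":-1},{"dx":-0.623,"dy":-0.35,"dz":-0.1,"az":128.6,"fingers":-1},{"dx":-0.623,"dy":-0.35,"dz":-0.1,"az":128.6,"fingers":-1},{"dx":-0.623,"dy":-0.35,"dz":-0.1,"az":128.6,"fingers":-1},{"dx":-0.623,"dy":-0.35,"dz":-0.1,"az":128.6,"fingers":-1},{"dx":-0.623,"dy":-0.35,"dz":-0.1,"az":128.6,"fingers":-1},{"dx":-0.623,"dy":-0.35,"dz":-0.1,"az":128.6,"fingers":-1},{"dx":-0.623,"dy":-0.35,"dz":-0.1,"az":128.6,"fingers":-1},{"dx":-0.623,"dy":-0.35,"dz":-0.1,"az":128.6,"fingers":-1},{"dx":-0.623,"dy":-0.35,"dz":-0.1,"az":128.6,"fingers":-1}]'
cat >> h.py <<'E'
from scipy.spatial.transform import Rotation as Ro
H=np.array([.634,.0075,.084]); yaw=np.radians(27.3)
e=np.array([np.cos(yaw),np.sin(yaw),0]); b=np.array([-e[1],e[0],0])
def rel():
    s=bot.read_state(); R=Ro.from_rotvec(s["tcp_rot"]).as_matrix(); d=s["tool_pos"]-H
    print("t",s["time"],"tcp rel hinge e,b,z mm",np.round(1e3*np.array([d@e,d@b,d[2]]),1),"xaxis",R[:,0].round(3),"z",R[:,2].round(3),"F",s["wrist_force"].round(2),"w",round(s["width"],2),"q",s["q"].round(2))
E
python3 -c "from h import *; rel()"
```

```text
t 0.9 tcp rel hinge e,b,z mm [-39.2 705.1 112.9] xaxis [-0.913  0.409 -0.   ] z [ 0.  0. -1.] F [ 0.38 -0.63  0.84] w 1.0 q [ 1.11  0.26  1.6   0.    1.27 -0.04]invalid input at $[0]: expected keys dx, dy, dz, ax, ay, az, fingers
```

```bash
python3 -m inch '[{"dx":0,"dy":0,"dz":-0.05,"ax":0,"ay":0,"az":0,"fingers":-1},{"dx":-0.12,"dy":-0.07,"dz":-0.1,"ax":0,"ay":0,"az":20,"fingers":-1},{"dx":-0.3,"dy":-0.17,"dz":-0.1,"ax":0,"ay":0,"az":60,"fingers":-1},{"dx":-0.3,"dy":-0.17,"dz":-0.1,"ax":0,"ay":0,"az":60,"fingers":-1},{"dx":-0.3,"dy":-0.17,"dz":-0.1,"ax":0,"ay":0,"az":60,"fingers":-1},{"dx":-0.3,"dy":-0.17,"dz":-0.1,"ax":0,"ay":0,"az":60,"fingers":-1},{"dx":-0.45,"dy":-0.25,"dz":-0.1,"ax":0,"ay":0,"az":95,"fingers":-1},{"dx":-0.45,"dy":-0.25,"dz":-0.1,"ax":0,"ay":0,"az":95,"fingers":-1},{"dx":-0.45,"dy":-0.25,"dz":-0.1,"ax":0,"ay":0,"az":95,"fingers":-1},{"dx":-0.623,"dy":-0.35,"dz":-0.1,"ax":0,"ay":0,"az":128.6,"fingers":-1},{"dx":-0.623,"dy":-0.35,"dz":-0.1,"ax":0,"ay":0,"az":128.6,"fingers":-1},{"dx":-0.623,"dy":-0.35,"dz":-0.1,"ax":0,"ay":0,"az":128.6,"fingers":-1},{"dx":-0.623,"dy":-0.35,"dz":-0.1,"ax":0,"ay":0,"az":128.6,"fingers":-1},{"dx":-0.623,"dy":-0.35,"dz":-0.1,"ax":0,"ay":0,"az":128.6,"fingers":-1},{"dx":-0.623,"dy":-0.35,"dz":-0.1,"ax":0,"ay":0,"az":128.6,"fingers":-1},{"dx":-0.623,"dy":-0.35,"dz":-0.1,"ax":0,"ay":0,"az":128.6,"fingers":-1},{"dx":-0.623,"dy":-0.35,"dz":-0.1,"ax":0,"ay":0,"az":128.6,"fingers":-1}]'
python3 -c "from h import *; rel()"
```

```text
time: 3.02
tool_pos: [0.701, 0.0434, 0.2974]
tcp_rot: [-3.052, -0.744, -0.001]
wrist_force: [-0.0, 0.1, -0.4]
width: 0.0
t 3.025 tcp rel hinge e,b,z mm [ 76.    1.2 213.4] xaxis [0.888 0.46  0.001] z [ 0.001  0.    -1.   ] F [-0.    0.09 -0.42] w 0.0 q [0.03 0.28 1.41 0.   1.46 1.12]
```

```bash
python3 -m inch '[{"dx":0.005,"dy":0,"dz":0.04,"ax":0,"ay":0,"az":0,"fingers":-1},{"dx":0.005,"dy":0,"dz":0.08,"ax":0,"ay":0,"az":0,"fingers":-1},{"dx":0,"dy":0,"dz":0.12,"ax":0,"ay":0,"az":0,"fingers":-1},{"dx":0,"dy":0,"dz":0.12,"ax":0,"ay":0,"az":0,"fingers":-1},{"dx":-0.02,"dy":0,"dz":0.12,"ax":0,"ay":0,"az":0,"fingers":-1},{"dx":-0.03,"dy":0,"dz":0.12,"ax":0,"ay":0,"az":0,"fingers":-1},{"dx":-0.03,"dy":0,"dz":0.12,"ax":0,"ay":0,"az":0,"fingers":-1}]'
python3 - <<'E'
from h import *; rel()
out=[]
for cam,(x,y,w,h) in {"side":(270,60,120,180),"top":(225,60,120,150)}.items():
    im,d=bot.read_camera(cam); out.append(cv2.resize(im[y:y+h,x:x+w],(400,600 if cam=="side" else 500),interpolation=3)[:500])
cv2.imwrite("pics/c1.png",np.hstack(out))
E
```

```text
time: 3.9
tool_pos: [0.6752, 0.0296, 0.1796]
tcp_rot: [3.052, 0.744, 0.006]
wrist_force: [1.0, 0.6, -0.2]
width: -0.001
t 3.9 tcp rel hinge e,b,z mm [46.7  0.8 95.6] xaxis [0.888 0.46  0.003] z [ 0.004  0.    -1.   ] F [ 0.96  0.63 -0.15] w -0.0 q [0.01 0.27 1.62 0.   1.24 1.1 ]
```

View pics/c1.png

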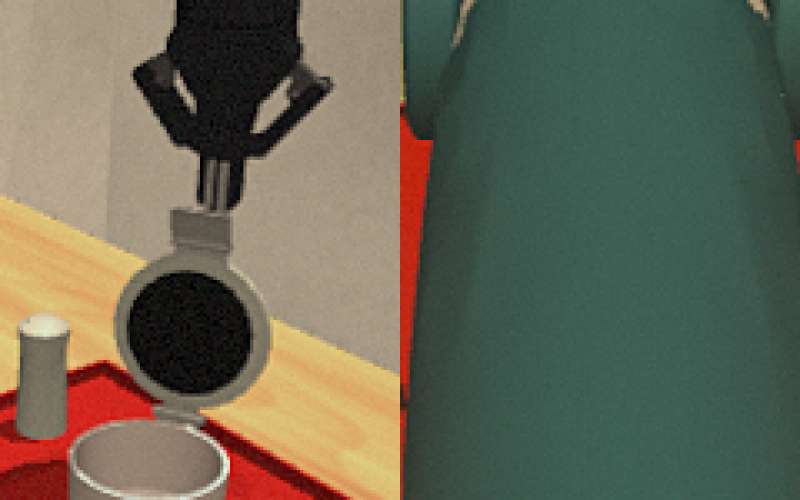

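The shut fingers stand centred behind the lid, just above and behind the clip at (205,225) in the crop. Now I start pushing along the arc.

```bash
python3 -m inch '[{"dx":-0.01,"dy":0,"dz":0,"ax":0,"ay":0,"az":0,"fingers":-1},{"dx":-0.02,"dy":0,"dz":0,"ax":0,"ay":0,"az":0,"fingers":-1},{"dx":-0.029,"dy":0,"dz":0,"ax":0,"ay":0,"az":0,"fingers":-1},{"dx":-0.037,"dy":0,"dz":0,"ax":0,"ay":0,"az":0,"fingers":-1},{"dx":-0.045,"dy":0,"dz":0.001,"ax":0,"ay":0,"az":0,"fingers":-1},{"dx":-0.053,"dy":0,"dz":0.002,"ax":0,"ay":0,"az":0,"fingers":-1},{"dx":-0.061,"dy":0,"dz":0.004,"ax":0,"ay":0,"az":0,"fingers":-1},{"dx":-0.069,"dy":0,"dz":0.007,"ax":0,"ay":0,"az":0,"fingers":-1},{"dx":-0.077,"dy":0,"dz":0.01,"ax":0,"ay":0,"az":0,"fingers":-1},{"dx":-0.077,"dy":0,"dz":0.01,"ax":0,"ay":0,"az":0,"fingers":-1}]'
python3 - <<'E'
from h import *; rel()
im,d=bot.read_camera("side"); cv2.imwrite("pics/c2.png",cv2.resize(im[60:250,250:400],None,fx=3,fy=3,interpolation=3))
E
```

```text
time: 5.25
tool_pos: [0.6059, -0.0059, 0.1678]
tcp_rot: [-3.052, -0.744, -0.002]
wrist_force: [0.5, 0.1, 1.2]
width: 0.002
t 5.25 tcp rel hinge e,b,z mm [-31.1   1.   83.8] xaxis [0.888 0.46  0.001] z [ 0.001  0.    -1.   ] F [0.48 0.14 1.16] w 0.0 q [-0.05  0.15  1.79  0.    1.2   1.04]
```

View pics/c2.png

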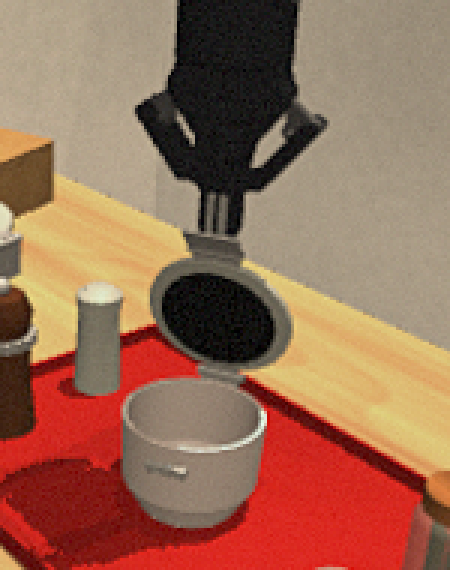

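The lid follows and is at about 60°; fingertips are on its outer face and the bowl is in place. Continuing.

```bash
python3 -m inch '[{"dx":-0.007,"dy":0,"dz":0.004,"ax":0,"ay":0,"az":0,"fingers":-1},{"dx":-0.014,"dy":0,"dz":0.008,"ax":0,"ay":0,"az":0,"fingers":-1},{"dx":-0.020,"dy":0,"dz":0.012,"ax":0,"ay":0,"az":0,"fingers":-1},{"dx":-0.026,"dy":0,"dz":0.018,"ax":0,"ay":0,"az":0,"fingers":-1},{"dx":-0.032,"dy":0,"dz":0.024,"ax":0,"ay":0,"az":0,"fingers":-1},{"dx":-0.037,"dy":0,"dz":0.030,"ax":0,"ay":0,"az":0,"fingers":-1},{"dx":-0.041,"dy":0,"dz":0.037,"ax":0,"ay":0,"az":0,"fingers":-1},{"dx":-0.045,"dy":0,"dz":0.044,"ax":0,"ay":0,"az":0,"fingers":-1},{"dx":-0.048,"dy":0,"dz":0.052,"ax":0,"ay":0,"az":0,"fingers":-1},{"dx":-0.050,"dy":0,"dz":0.058,"ax":0,"ay":0,"az":0,"fingers":-1},{"dx":-0.052,"dy":0,"dz":0.064,"ax":0,"ay":0,"az":0,"fingers":-1},{"dx":-0.053,"dy":0,"dz":0.070,"ax":0,"ay":0,"az":0,"fingers":-1},{"dx":-0.053,"dy":0,"dz":0.074,"ax":0,"ay":0,"az":0,"fingers":-1},{"dx":-0.053,"dy":0,"dz":0.077,"ax":0,"ay":0,"az":0,"fingers":-1},{"dx":-0.053,"dy":0,"dz":0.077,"ax":0,"ay":0,"az":0,"fingers":-1}]'
python3 - <<'E'
from h import *; rel()
E
```

```text
time: 7.18
tool_pos: [0.5593, -0.03, 0.0907]
tcp_rot: [-3.052, -0.744, -0.002]
wrist_force: [1.3, 0.3, -0.5]
width: 0.004
t 7.175 tcp rel hinge e,b,z mm [-83.6   0.9   6.7] xaxis [0.888 0.46  0.002] z [ 0.002  0.001 -1.   ] F [ 1.31  0.28 -0.46] w 0.0 q [-0.1   0.14  1.96  0.    1.04  0.99]
```

Press in small steps until the force rises.

```bash
for i in 1 2 3; do python3 -m inch '[{"dx":0,"dy":0,"dz":0.001,"ax":0,"ay":0,"az":0,"fingers":-1},{"dx":0,"dy":0,"dz":0.0015,"ax":0,"ay":0,"az":0,"fingers":-1}]' | grep -E "tool_pos|force"; done
python3 - <<'E'
from h import *; rel()
im,d=bot.read_camera("side"); cv2.imwrite("pics/c3.png",cv2.resize(im[100:250,240:400],None,fx=3.5,fy=3.5,interpolation=3))
E
```

```text
tool_pos: [0.5595, -0.03, 0.0893]
wrist_force: [-0.9, 0.0, 0.3]
tool_pos: [0.5596, -0.03, 0.0878]
wrist_force: [0.5, 0.3, -0.6]
tool_pos: [0.5595, -0.0301, 0.0863]
wrist_force: [0.5, -0.1, 0.4]
t 7.925 tcp rel hinge e,b,z mm [-83.4   0.8   2.3] xaxis [0.888 0.46  0.002] z [ 0.002  0.    -1.   ] F [ 0.47 -0.14  0.36] w -0.0 q [-0.1   0.14  1.96  0.    1.03  0.99]
```

View pics/c3.png

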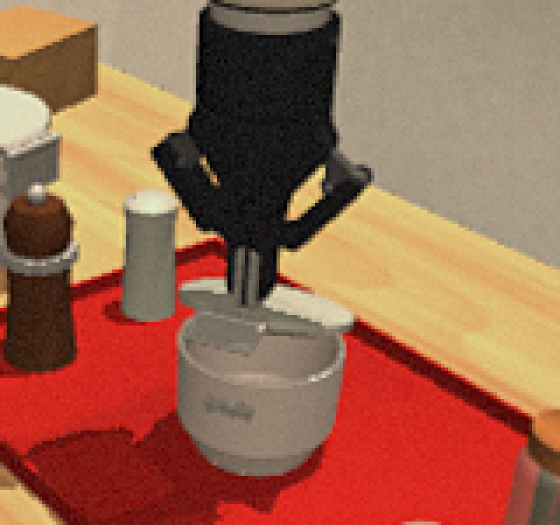

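The lid still appears open by roughly 20°, with its front edge at (260,325), though the tip height suggests otherwise. I'll measure with depth.

```bash
python3 - <<'E'
from h import *
for cam in ("side","top"):
    im,d=bot.read_camera(cam); cv2.imwrite(f"pics/{cam}4.png",im)
    for t in ("lid","clip","bowl"):
        for m in bot.masks_of(cam,t):
            P,u,v=pts(cam,d,m["region"]); q=P-H; Q=np.c_[q@e,q@b,q[:,2]]*1e3
            Q=Q[(abs(Q[:,1])<80)&(Q[:,0]<20)&(Q[:,0]>-170)]
            if len(Q)<20: continue
            c=np.median(Q,0); K=Q[np.abs(Q-c).max(1)<60]; w=np.linalg.svd(K-K.mean(0))[2][2]
            print(cam,t,round(m["p"],2),len(Q),c.round(),np.percentile(Q,3,0).round(),np.percentile(Q,97,0).round(),"n",w.round(2))
    if cam=="side":
        P,u,v=pts(cam,d,np.ones((384,512),bool)); q=P-H; Q=np.c_[q@e,q@b,q[:,2]]*1e3
        Q=Q.reshape(384,512,3) if len(Q)==384*512 else None
        if Q is not None:
            for r in range(174,200,2): print(r,[tuple(Q[r,c].astype(int)) for c in range(292,342,8)])
E
```

```text
side lid 0.89 609 [-94. -10.  35.] [-141.  -51.   13.] [-25.  42.  42.] n [0.22 0.01 0.97]
side clip 0.65 209 [-129.   -1.   39.] [-142.  -22.  -25.] [-49.  45.  42.] n [-0.15 -0.13 -0.98]
side bowl 0.97 2149 [-97. -12. -21.] [-135.  -51.  -67.] [-16.  40.  40.] n [-0.95 -0.28  0.13]
top bowl 0.18 715 [-17.  61. -80.] [-78.  25. -84.] [ 18.  79. -76.] n [-0.  0.  1.]
```

```bash
python3 - <<'E'
from h import *
s=bot.read_state(); im=cv2.imread("pics/side4.png")
print(proj("side",s["tool_pos"]))
k=6;x0,y0=270,150
c=cv2.resize(im[y0:y0+95,x0:x0+110],None,fx=k,fy=k,interpolation=3)
def draw(P,col):
    p=((proj("side",P)-[x0,y0]+.5)*k).astype(int); cv2.polylines(c,[p[:,None]],False,col,1)
    return p
th0=np.linspace(0,2*np.pi,60)
C=H-.060*e; draw(C+.052*(np.cos(th0)[:,None]*e+np.sin(th0)[:,None]*b)-[0,0,.002],(0,255,0))
for th,col in ((0,(255,0,0)),(np.radians(15),(0,255,255)),(np.radians(25),(255,0,255))):
    d=-np.cos(th)*e+np.sin(th)*np.array([0,0,1]); n=np.sin(th)*e+np.cos(th)*np.array([0,0,1])
    draw(H+.007*n+.058*d+.054*(np.cos(th0)[:,None]*d+np.sin(th0)[:,None]*b),col)
p=draw(s["tool_pos"][None],(0,0,255)); cv2.circle(c,tuple(map(int,p[0])),6,(0,0,255),1)
cv2.imwrite("pics/c5.png",c)
E
```

```text
[[310.00064735 199.48921098]]
```

View pics/c5.png

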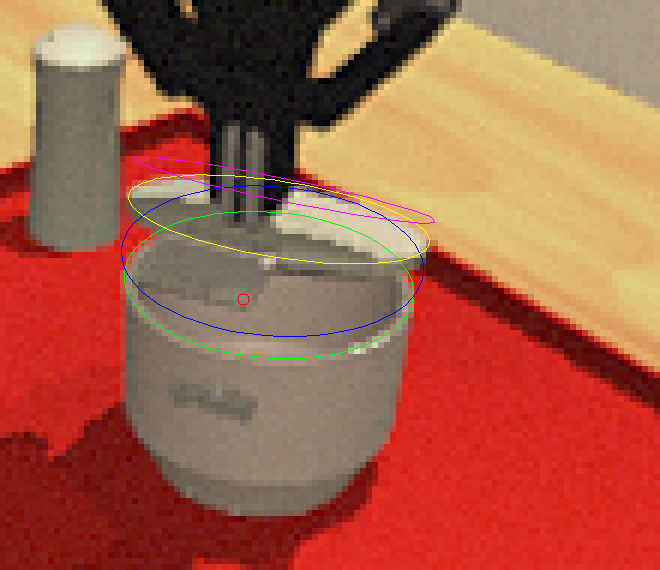

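```bash
python3 - <<'E'
from h import *
print("start proj",proj("side",[.27574,.61612,.19693]),proj("top",[.27574,.61612,.19693]))
im,d=bot.read_camera("side")
P,u,v=pts("side",d,np.ones((384,512),bool)); q=P-H; Q=np.c_[q@e,q@b,q[:,2]]*1e3
G=np.full((384,512,3),np.nan); G[v,u]=Q
for c in (306,309,312,316):
    print(c,[(r,*[int(x) if x==x else None for x in G[r,c]]) for r in range(168,206,2)])
rel()
E
```

```text
start proj [[ 85.87486583 100.43980215]] [[-63.25194684 289.76591731]]
306 [(168, -96, 9, 81), (170, -96, 9, 76), (172, -91, 10, 69), (174, -90, 10, 64), (176, -91, 9, 60), (178, -90, 10, 55), (180, -90, 9, 50), (182, -88, 10, 45), (184, -66, 17, 27), (186, -84, 11, 33), (188, -103, 3, 39), (190, -116, -1, 43), (192, -120, -2, 40), (194, -126, -5, 40), (196, -132, -7, 39), (198, -138, -9, 38), (200, -143, -12, 37), (202, -24, 30, -44), (204, -26, 29, -48)]
309 [(168, -97, 2, 82), (170, -94, 3, 77), (172, -95, 2, 73), (174, -95, 2, 68), (176, -96, 1, 64), (178, -95, 1, 59), (180, -95, 1, 54), (182, -98, 0, 52), (184, -95, 1, 45), (186, -95, 0, 41), (188, -96, 0, 37), (190, -107, -4, 39), (192, -118, -8, 41), (194, -123, -10, 39), (196, -129, -12, 39), (198, -137, -15, 39), (200, -144, -18, 39), (202, -23, 23, -43), (204, -24, 22, -47)]
312 [(168, -96, -3, 83), (170, -96, -3, 79), (172, -92, -2, 72), (174, -96, -4, 70), (176, -94, -3, 64), (178, -95, -4, 60), (180, -96, -5, 57), (182, -94, -4, 51), (184, -96, -5, 48), (186, -94, -5, 42), (188, -93, -5, 36), (190, -107, -10, 40), (192, -115, -13, 41), (194, -122, -16, 40), (196, -127, -18, 39), (198, -133, -20, 39), (200, -18, 18, -38), (202, -21, 17, -42), (204, -20, 17, -48)]
316 [(168, -94, -10, 84), (170, -95, -11, 80), (172, -95, -11, 76), (174, -93, -11, 70), (176, -91, -11, 65), (178, -93, -12, 62), (180, -91, -11, 56), (182, -92, -12, 52), (184, -91, -12, 47), (186, -63, -3, 26), (188, -81, -9, 32), (190, -99, -16, 38), (192, -104, -17, 36), (194, -114, -21, 38), (196, -14, 10, -28), (198, -16, 9, -32), (200, -17, 9, -37), (202, -17, 8, -41), (204, -15, 8, -48)]
t 8.425 tcp rel hinge e,b,z mm [-83.3   0.8   2.4] xaxis [0.888 0.46  0.002] z [ 0.002  0.001 -1.   ] F [-1.06  0.18 -0.58] w 0.0 q [-0.1   0.14  1.96  0.    1.03  0.99]
```

Depth puts the finger's front at e≈-95 ending at z≈+35, right on the lid. The reported TCP is about 33 mm lower. So either the real tips lie behind the stated TCP, or the fingers are interpenetrating the lid. I'll lift clear and measure the actual tip.

```bash
python3 -m inch '[{"dx":0.002,"dy":0,"dz":-0.03,"ax":0,"ay":0,"az":0,"fingers":-1},{"dx":0.002,"dy":0,"dz":-0.07,"ax":0,"ay":0,"az":0,"fingers":-1},{"dx":0.002,"dy":0,"dz":-0.07,"ax":0,"ay":0,"az":0,"fingers":-1}]'
python3 - <<'E'
from h import *
im,d=bot.read_camera("side"); s=bot.read_state(); print("tcp px",proj("side",s["tool_pos"]))
P,u,v=pts("side",d,np.ones((384,512),bool)); q=P-H; Q=np.c_[q@e,q@b,q[:,2]]*1e3
m=(abs(Q[:,0]+82)<25)&(abs(Q[:,1])<25)&(Q[:,2]>45); print("lowest finger",Q[m][np.argsort(Q[m][:,2])[:8]].round(),v[m].max())
rel()
k=5;x0,y0=260,110; c=cv2.resize(im[y0:y0+110,x0:x0+120],None,fx=k,fy=k,interpolation=3)
p=((proj("side",s["tool_pos"])[0]-[x0,y0]+.5)*k).astype(int); cv2.circle(c,tuple(map(int,p)),6,(0,0,255),1)
cv2.imwrite("pics/c6.png",c)
E
```

```text
time: 8.8
tool_pos: [0.5644, -0.0294, 0.1607]
tcp_rot: [3.05, 0.743, 0.015]
wrist_force: [-0.3, 0.4, -0.2]
width: 0.003
tcp px [[313.10023296 168.58501932]]
lowest finger [[-87.  -4. 111.]
 [-76.  -8. 111.]
 [-87.  -8. 111.]
 [-88.   4. 112.]
 [-82.  -8. 112.]
 [-91.  -7. 113.]
 [-81.  -8. 113.]
 [-91.   1. 113.]] 154
t 8.85 tcp rel hinge e,b,z mm [-80.1  -0.   74.5] xaxis [0.888 0.46  0.006] z [ 0.006  0.    -1.   ] F [ 0.3   0.11 -0.  ] w 0.0 q [-0.1   0.08  1.89  0.    1.16  1.  ]
```

View pics/c6.png

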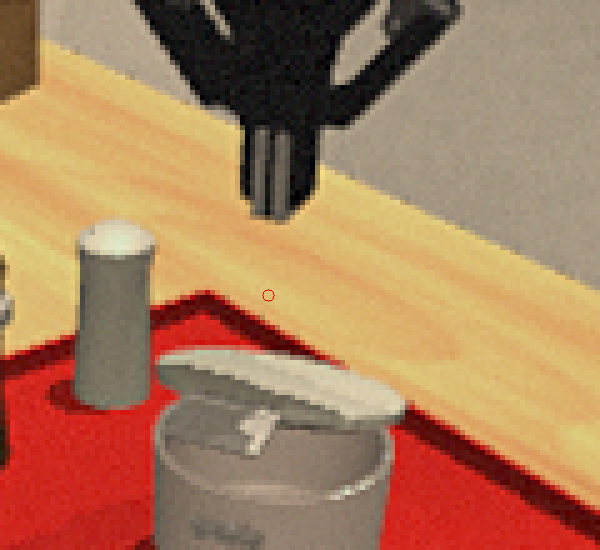

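No interpenetration: the real tip sits about 36 mm behind the reported TCP along the tool (camera 110 vs reported 74.5). The lid at about 16° agrees, so I correct for it and go down another ~30 mm below the previous contact.

```bash
python3 -m inch '[{"dx":-0.004,"dy":0,"dz":0.04,"ax":0,"ay":0,"az":0,"fingers":-1},{"dx":-0.004,"dy":0,"dz":0.07,"ax":0,"ay":0,"az":0,"fingers":-1},{"dx":-0.004,"dy":0,"dz":0.075,"ax":0,"ay":0,"az":0,"fingers":-1},{"dx":-0.005,"dy":0,"dz":0.08,"ax":0,"ay":0,"az":0,"fingers":-1},{"dx":-0.005,"dy":0,"dz":0.085,"ax":0,"ay":0,"az":0,"fingers":-1},{"dx":-0.006,"dy":0,"dz":0.09,"ax":0,"ay":0,"az":0,"fingers":-1},{"dx":-0.006,"dy":0,"dz":0.094,"ax":0,"ay":0,"az":0,"fingers":-1},{"dx":-0.006,"dy":0,"dz":0.098,"ax":0,"ay":0,"az":0,"fingers":-1},{"dx":-0.006,"dy":0,"dz":0.098,"ax":0,"ay":0,"az":0,"fingers":-1}]' | grep -E "pos|force"
for i in 1 2 3 4; do python3 -m inch '[{"dx":0,"dy":0,"dz":0.001,"ax":0,"ay":0,"az":0,"fingers":-1},{"dx":0,"dy":0,"dz":0.0015,"ax":0,"ay":0,"az":0,"fingers":-1}]' | grep -E "tool_pos|force"; done; python3 -c "from h import *; rel()"
```

```text
tool_pos: [0.5578, -0.0319, 0.0601]
wrist_force: [-0.5, 0.2, 0.5]
tool_pos: [0.5579, -0.0319, 0.0586]
wrist_force: [-0.4, 0.8, 0.3]
tool_pos: [0.5579, -0.032, 0.0571]
wrist_force: [0.1, -0.6, 0.3]
tool_pos: [0.558, -0.032, 0.0565]
wrist_force: [-2.9, 0.1, 8.6]
tool_pos: [0.5581, -0.032, 0.0565]
wrist_force: [-5.0, -0.3, 11.6]
t 10.975 tcp rel hinge e,b,z mm [-85.6  -0.3 -27.5] xaxis [0.888 0.46  0.005] z [ 0.006  0.    -1.   ] F [-4.98 -0.31 11.58] w 0.0 q [-0.1   0.17  1.99  0.    0.97  0.99]
```

Firm contact (12 N) at TCP z .0565, which puts the tip at lid-shut height if the offset is 34.5 mm. Lift off, move out over the clip and verify.

```bash
python3 -m inch '[{"dx":0,"dy":0,"dz":-0.03,"ax":0,"ay":0,"az":0,"fingers":-1},{"dx":0,"dy":0,"dz":-0.06,"ax":0,"ay":0,"az":0,"fingers":-1},{"dx":-0.03,"dy":0,"dz":-0.06,"ax":0,"ay":0,"az":0,"fingers":-1},{"dx":-0.059,"dy":0,"dz":-0.06,"ax":0,"ay":0,"az":0,"fingers":-1},{"dx":-0.059,"dy":0,"dz":-0.06,"ax":0,"ay":0,"az":0,"fingers":-1},{"dx":-0.059,"dy":0,"dz":-0.06,"ax":0,"ay":0,"az":0,"fingers":-1}]'
python3 - <<'E'
from h import *
im,d=bot.read_camera("side"); s=bot.read_state()
P,u,v=pts("side",d,np.ones((384,512),bool)); q=P-H; Q=np.c_[q@e,q@b,q[:,2]]*1e3
L=Q[(Q[:,0]<-10)&(Q[:,0]>-110)&(abs(Q[:,1])<40)&(abs(Q[:,2]-7)<25)&(Q[:,2]>0)]
print("lid",len(L),L.mean(0).round(1)); A=np.c_[L[:,:2],np.ones(len(L))]; print("slope e,b",np.linalg.lstsq(A,L[:,2],rcond=None)[0].round(3))
for m in bot.masks_of("side","clip"):
    P,_,_=pts("side",d,m["region"]); q=P-H; K=np.c_[q@e,q@b,q[:,2]]*1e3
    if len(K)>5 and abs(np.median(K[:,1]))<60: print(m["p"],np.median(K,0).round(),np.percentile(K,5,0).round(),np.percentile(K,95,0).round())
rel()
k=5;x0,y0=250,120; c=cv2.resize(im[y0:y0+115,x0:x0+130],None,fx=k,fy=k,interpolation=3)
cv2.imwrite("pics/c7.png",c)
E
```

```text
time: 11.72
tool_pos: [0.5061, -0.0591, 0.1164]
tcp_rot: [3.051, 0.743, 0.01]
wrist_force: [0.6, 0.8, -0.8]
width: 0.002
lid 783 [-66.9  -3.    6.2]
slope e,b [6.000e-03 4.000e-03 6.574e+00]
0.68 [-135.   -3.   -1.] [-146.  -20.   -7.] [-124.   14.    5.]
t 11.825 tcp rel hinge e,b,z mm [-144.    -0.5   32.3] xaxis [0.888 0.461 0.006] z [ 0.006  0.    -1.   ] F [0.08 0.24 0.99] w 0.0 q [-0.17  0.01  2.04  0.    1.08  0.93]
```

View pics/c7.png

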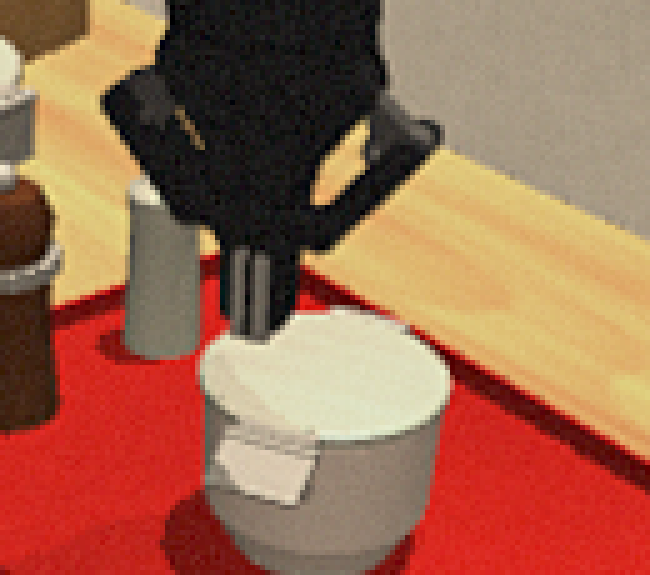

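The lid is shut: slope 0.006 and mean top height 6.2 mm. The clip at (265,465) runs out from (-124,+5) to (-146,-7), an angle of about 1.1 rad. Fold it: down outside, then inward.

```bash
python3 -m inch '[{"dx":-0.001,"dy":0,"dz":0.03,"ax":0,"ay":0,"az":0,"fingers":-1},{"dx":-0.001,"dy":0,"dz":0.055,"ax":0,"ay":0,"az":0,"fingers":-1},{"dx":-0.001,"dy":0,"dz":0.065,"ax":0,"ay":0,"az":0,"fingers":-1},{"dx":-0.001,"dy":0,"dz":0.068,"ax":0,"ay":0,"az":0,"fingers":-1},{"dx":-0.001,"dy":0,"dz":0.071,"ax":0,"ay":0,"az":0,"fingers":-1},{"dx":0,"dy":0,"dz":0.074,"ax":0,"ay":0,"az":0,"fingers":-1},{"dx":0.002,"dy":0,"dz":0.077,"ax":0,"ay":0,"az":0,"fingers":-1},{"dx":0.004,"dy":0,"dz":0.080,"ax":0,"ay":0,"az":0,"fingers":-1},{"dx":0.005,"dy":0,"dz":0.083,"ax":0,"ay":0,"az":0,"fingers":-1},{"dx":0.005,"dy":0,"dz":0.086,"ax":0,"ay":0,"az":0,"fingers":-1},{"dx":0.005,"dy":0,"dz":0.088,"ax":0,"ay":0,"az":0,"fingers":-1},{"dx":0.005,"dy":0,"dz":0.088,"ax":0,"ay":0,"az":0,"fingers":-1}]' | grep -E "pos|force"
for i in 1 2 3 4; do python3 -m inch '[{"dx":0.001,"dy":0,"dz":0,"ax":0,"ay":0,"az":0,"fingers":-1},{"dx":0.0015,"dy":0,"dz":0,"ax":0,"ay":0,"az":0,"fingers":-1}]' | grep -E "pos|force"; done; python3 -c "from h import *; rel()"
```

```text
tool_pos: [0.5109, -0.0566, 0.0279]
wrist_force: [0.3, -0.7, -0.2]
tool_pos: [0.512, -0.0559, 0.0278]
wrist_force: [-0.8, -0.4, -0.6]
tool_pos: [0.5133, -0.0551, 0.0277]
wrist_force: [-0.3, -0.2, -0.7]
tool_pos: [0.5137, -0.0548, 0.0277]
wrist_force: [-4.3, -4.2, 2.3]
tool_pos: [0.5136, -0.0548, 0.0277]
wrist_force: [-6.8, -5.2, 4.2]
t 14.325 tcp rel hinge e,b,z mm [-1.355e+02 -1.000e-01 -5.630e+01] xaxis [ 0.887  0.461 -0.   ] z [ 0.    -0.001 -1.   ] F [-6.77 -5.15  4.24] w 0.0 q [-0.15  0.14  2.1  -0.    0.91  0.94]
```

Firm stop at e=-135.5, where the clip lies flat as predicted. Back off outward, then up, and check.

```bash
python3 -m inch '[{"dx":-0.01,"dy":0,"dz":0,"ax":0,"ay":0,"az":0,"fingers":-1},{"dx":-0.04,"dy":0,"dz":0,"ax":0,"ay":0,"az":0,"fingers":-1},{"dx":-0.05,"dy":0,"dz":-0.04,"ax":0,"ay":0,"az":0,"fingers":-1},{"dx":-0.05,"dy":0,"dz":-0.1,"ax":0,"ay":0,"az":0,"fingers":-1},{"dx":-0.05,"dy":0,"dz":-0.16,"ax":0,"ay":0,"az":0,"fingers":-1},{"dx":-0.05,"dy":0,"dz":-0.18,"ax":0,"ay":0,"az":0,"fingers":-1},{"dx":-0.05,"dy":0,"dz":-0.18,"ax":0,"ay":0,"az":0,"fingers":-1},{"dx":-0.05,"dy":0,"dz":-0.18,"ax":0,"ay":0,"az":0,"fingers":-1}]'
python3 - <<'E'
from h import *
im,d=bot.read_camera("side")
P,u,v=pts("side",d,np.ones((384,512),bool)); q=P-H; Q=np.c_[q@e,q@b,q[:,2]]*1e3
L=Q[(Q[:,0]<-10)&(Q[:,0]>-110)&(abs(Q[:,1])<40)&(abs(Q[:,2]-7)<25)&(Q[:,2]>0)]
A=np.c_[L[:,:2],np.ones(len(L))]; print("lid",L.mean(0).round(1),np.linalg.lstsq(A,L[:,2],rcond=None)[0].round(3))
for t in ("clip","lid","shaker_short","shaker_tall","jar","grinder"):
  for m in bot.masks_of("side",t)[:3]:
    P,_,_=pts("side",d,m["region"]); q=P-H; K=np.c_[q@e,q@b,q[:,2]]*1e3
    if t in("clip","lid"):
        if len(K)>5 and abs(np.median(K[:,1]))<60: print(t,m["p"],np.median(K,0).round(),np.percentile(K,5,0).round(),np.percentile(K,95,0).round())
    elif len(P): print(t,round(m["p"],2),np.median(P,0).round(3),m["box"])
rel()
cv2.imwrite("pics/c8.png",cv2.resize(im[120:270,230:390],None,fx=4,fy=4,interpolation=3))
E
```

```text
time: 15.32
tool_pos: [0.4683, -0.0773, 0.2062]
tcp_rot: [3.052, 0.746, -0.003]
wrist_force: [0.0, -0.1, -1.6]
width: 0.0
lid [-66.   -1.5   6.2] [0.007 0.    6.621]
clip 0.69 [-125.   -1.   -7.] [-127.  -19.  -20.] [-123.   15.    5.]
clip 0.16 [-79.  -4.   6.] [-126.  -46.  -13.] [-22.  39.   7.]
lid 0.76 [-80.  -4.   6.] [-126.  -45.  -13.] [-23.  37.   7.]
shaker_short 0.74 [ 0.51  -0.22   0.049] [346.6, 249.5, 375.1, 293.5]
shaker_tall 0.9 [0.623 0.146 0.054] [273.9, 155.6, 291.0, 192.1]
jar 0.6 [ 0.615 -0.221  0.064] [382.9, 218.0, 415.1, 272.8]
grinder 0.86 [0.517 0.134 0.073] [240.3, 151.7, 262.9, 205.7]
t 15.675 tcp rel hinge e,b,z mm [-185.8    0.3  122.7] xaxis [ 0.887  0.461 -0.002] z [-0.002 -0.001 -1.   ] F [0.46 0.74 0.14] w 0.0 q [-0.22 -0.13  2.   -0.    1.27  0.88]
```

View pics/c8.png

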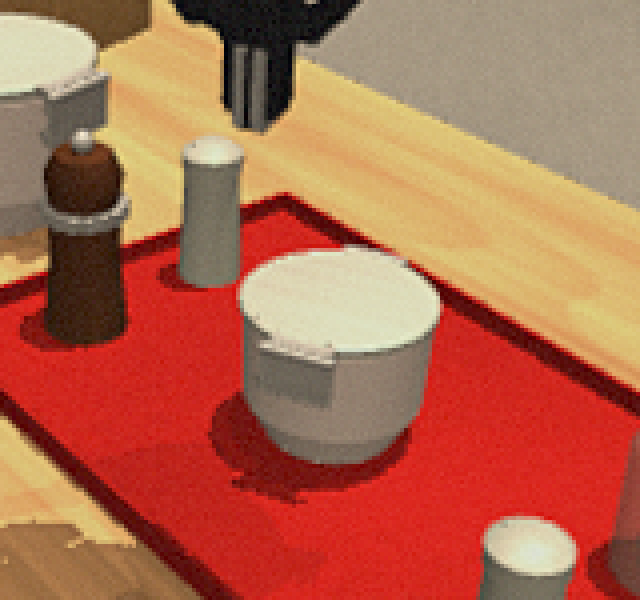

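The lid is shut and the clip hangs flat at (300,375); the bystanders are in place. One last fit of the clip slope, then hand in.

```bash
python3 - <<'E'
from h import *
K=[]
for _ in range(4):
    im,d=bot.read_camera("side"); m=bot.masks_of("side","clip")[0]
    P,_,_=pts("side",d,m["region"]); q=P-H; K.append(np.c_[q@e,q@b,q[:,2]]*1e3)
K=np.vstack(K); K=K[(K[:,2]<0)&(K[:,2]>-21)&(abs(K[:,1])<18)&(abs(K[:,0]+125)<6)]
w=np.linalg.lstsq(np.c_[K[:,1:],np.ones(len(K))],K[:,0],rcond=None)[0]; print(len(K),w)
if abs(w[1])<.09: bot.finish_job(); print("handed in")
E
```

```text
138 [-9.16625066e-03  4.35855591e-02 -1.24760663e+02]
the job is handed in; nothing more can be done
handed in
```

The sugar bowl's lid is shut, its clip is folded flat against the side, and I've handed the job in. I pushed only from outside with the shut fingertips. I first pushed the lid over from behind, then pressed it down on top to about 12 N. I then pushed the clip down and in until it stopped firmly, at about 8 N.

**Last checks:**
- **Lid:** the camera shows it level, with a slope of about 0.007 and its top at the height expected when shut.
- **Clip:** it lies about 0.04 rad from vertical, against the 0.15 limit.
- **Bowl:** it looks upright and in place. The lid and clip ended where the starting bowl pose predicts, but I did not re-fit the bowl itself.
- **Bystanders:** the shakers, jar and grinder are within about 2 mm of where they started.
- **Robot:** it stands clear above the tray and touches nothing. The clock was at about 16 s of the 51 s allowed.

**Disagreement:** the real fingertips lie about 35 mm behind the reported TCP, by both the camera and the contact heights. My first push therefore left the lid about 16° open. I measured the offset and corrected for it. I don't know its cause.

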